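Count along the divider rack and push the large cell into the third gap

ROBOT

A 6-joint arm with a two-finger parallel gripper is mounted at the origin on the work surface. World frame = base frame: x ahead of the robot, y to its left, z up, the work surface at z = 0. Lengths are in m, angles in degrees, forces in N, time in s.
With the tool pointing down it reaches from about 0.375 to 0.9 m from the base axis. Payload 3.1 kg.
Tool frame: the origin (TCP) lies on the centre line of the jaws, within the pads' length; the fingertips stand 19 mm ahead of it and the grasp point (between the pads) is the TCP; z points along the fingers, y is the direction in which the jaws open and shut (so a half turn about z gives the same grasp; the last joint's range is limited). The gripper opens to 87 mm and grips with 3 to 60 N. Pads are 19 mm wide; open, the fingers measure 117 mm over their backs; the gripper's body (75 mm by 190 mm) begins 51 mm behind the grasp point.
Start: joints at [63.455, 30.224, 82.088, -0, 67.689, -10.227], TCP at [0.176, 0.6, 0.242] pointing down, gripper open.
Joint ranges: [-176.69, 176.69], [-43.24, 126.21], [12.49, 139.97], [-82, 262], [0, 151.66], [-163.58, 163.58]. Speed limits (degrees/s): [159.86, 159.86, 180, 180, 180, 180].

INTERFACE

Orientations are given as a 3x3 rotation matrix whose columns are the frame's x, y, z axes.
In Python, from rig import bot gives the robot as it stands.
- The arm moves only by the tool carry_out, never from a script. Its argument "targets" is a list of rows, each a list of 6 numbers: the shift along the tool's x, y, z each as a share of 200 mm, from -1 to 1, then the turn, a rotation vector about the tool's x, y, z each as a share of pi/2 rad, from -1 to 1. In form: [[dx, dy, dz, ax, ay, az], ...]. A call has 1 to 20 rows; each row is the pose to reach, as a shift and turn from the pose measured when the call began, along the tool's axes at that moment; what a row does not reach only later rows make up. A row lasts 1/8 s, in which the tool goes at most 62.5 mm and 10.7 degrees, less where a joint would pass 70% of its speed; a pose out of reach is approached as far as the arm can. A call with a number of a shift or a turn outside -1 to 1 is refused whole. A call with a gripper value outside its range is refused whole. "jaw" is the gripper's target within -1 to 1 (fully open at 1, half-way at 0, shut at -1), set as the call begins (left out, the last holds). The fingers move at their own pace and stop on an object; the grip force is fixed at half the most. Time passes only in rows, so rows that repeat a pose let the fingers close. It gives the time, the measured TCP pose, the force and the opening at its end, in the units of the state.
- bot.read_state(): the state, without advancing time (a new reading comes with each control period).
- bot.capture(name): name is "scene" or "top"; returns the picture (384x512x3 uint8, blue, green, red); there is no depth.
- bot.camera_info(name): a dict with "camera_matrix" (3x3 intrinsics, pixels), "view" (4x4, takes a point from world to camera coordinates). Camera axes: x right, y down, z forward; pixel columns grow to the right and rows downward; lengths in m; the calibration is good to about 2 mm. A picture is of the moment at which its call begins. camera_info takes no time and is no camera call.
- bot.hand_in(): hands the job in, once; it reports no verdict.
The state is a dict: "time_s": time; "joint_positions": joint angles; "qvel": joint speeds; "tau": joint torques, N m; "position": TCP position; "tcp_rot": TCP orientation; "force": force on the tool from outside, world axes, zero at the start; "moment": the same for the moment, N m; "opening": opening from 0.0 (shut) to 1.0 (fully open).
Only numpy, scipy, OpenCV 4.12 (cv2) and the standard library are available. Lean on these libraries where they do the work, as an engineer would, in place of code of your own. Each camera call takes 0.05 s, during which the arm holds its last target.

TASK

The white divider rack on the shelf has six gaps; starting at the end with the tall peg, run a shut fingertip along the top of its rail, touching it over the first, the second and the third gap in turn and going no farther (count every gap, whether or not a cell already stands in it). Then push the large cell that stands in front of the rack across the shelf into that third gap until it is fully home against the back wall, still standing. Do not pick it up or knock it over, and leave the two cells in the rack, the flashlight and the bulb vial undisturbed.

Things in the scene. Friction and masses are not known exactly. Their poses are not given: they have to be found in the camera images.
- rack: White plastic divider rack, fixed, 280 mm along its y, turned up to 0.2 rad. Origin: its middle, on the shelf. 7 dividers (4 mm thick, 45 mm high, x -16 to +16 mm) make 6 gaps at 46 mm pitch, 42 mm clear, floorless, open to -x and above, shut at x=+16 mm by an 8 mm back wall. On the wall lies the rail: smooth round bar, 10 mm thick, along y at x=+20 mm, top 66 mm above the shelf.
- post: Tall white peg fixed at one end of the rack, 16 mm in diameter with a 20 mm ball on top, 88 mm high; origin at its foot, on the rack's y axis at y=+151 or y=-151 mm. It marks the end from which the gaps are counted. It is at either end.
- stub: Short white peg fixed at the other end of the rack, 16 mm in diameter and 20 mm high; origin at its foot.
- big_cell: The large loose cell to be pushed: grey cylinder with steel ends, 34 mm in diameter, 61 mm high, about 0.14 kg, standing on the shelf 100 to 140 mm from the rack's middle line, on its -x side. Origin at the centre of its underside, z along its axis. It slides when pushed low and squarely; two slightly parted fingertips keep it between them.
- big_cell_mid (a point): Centre of the large cell, 30.5 mm above its underside.
- cell_1: Medium grey cell, 26 mm in diameter, 50 mm high, standing loose in the rack's second gap from the +y end; to be left alone. Origin at the centre of its underside.
- cell_2: The same kind of medium cell, standing loose in the second gap from the -y end; to be left alone.
- flashlight: Aluminium flashlight standing on its 40 mm wide head, 120 mm high, near one end of the rack; to be left alone. Origin at the centre of its underside.
- vial: Clear glass vial with a black cap holding a halogen capsule bulb, 29 mm in diameter, 54 mm high, near the other end of the rack; to be left alone. Origin at the centre of its underside.
- pad_a: The 36 mm length of the rail centred over the gap at rack y = +115 mm (gap 1 counted from the rack's +y end). Origin on top of the rail at the middle of that length; axes as the rack's.
- pad_b: The 36 mm length of the rail centred over the gap at rack y = +69 mm (gap 2 counted from the rack's +y end). Origin on top of the rail at the middle of that length; axes as the rack's.
- pad_c: The 36 mm length of the rail centred over the gap at rack y = +23 mm (gap 3 counted from the rack's +y end). Origin on top of the rail at the middle of that length; axes as the rack's.
- pad_d: The 36 mm length of the rail centred over the gap at rack y = -23 mm (gap 4 counted from the rack's +y end). Origin on top of the rail at the middle of that length; axes as the rack's.
- pad_e: The 36 mm length of the rail centred over the gap at rack y = -69 mm (gap 5 counted from the rack's +y end). Origin on top of the rail at the middle of that length; axes as the rack's.
- pad_f: The 36 mm length of the rail centred over the gap at rack y = -115 mm (gap 6 counted from the rack's +y end). Origin on top of the rail at the middle of that length; axes as the rack's.

How it is judged:
By the outcome, as a careful person would: the job done as asked, in the order asked, and still so for the second after the job is handed in, with the robot touching nothing.
It also fails if it takes over 67 s, if anything falls off the work surface, if the arm or the gripper's body presses on something with over 40 N, if the wrist force passes 120 N, or if a joint passes its speed limit or range.

## Working session

There is one attempt and no reset: what is moved stays moved. The work goes in short steps, Python scripts to look and compute and a tool call to move; the robot and the scene stay as the last step left them, time stands still between calls to the robot, and variables do not carry over. Pictures are saved under pics/ and viewed, and the job is handed in when it is done.

Besides the shell and the picture viewer there is one more tool, called after "Emit:" by a JSON object that holds its "method" and its "body", one argument or row to a line. carry_out: Moves the arm, as the interface text tells. Shift numbers are shares of 200 mm and turn numbers shares of pi/2 rad, none past 1 either way. Its arguments: {"type":"object","properties":{"targets":{"type":"array"},"jaw":{"type":"number"}},"required":["targets"]}

```bash
mkdir -p pics; ls
python3 - <<'E'
from rig import bot
import cv2
s=bot.read_state(); print(s)
for n in("scene","top"):
    im=bot.capture(n); cv2.imwrite(f"pics/{n}0.png",im); i=bot.camera_info(n); print(n,i)
E
```

```text
pics
{'time_s': 0.0, 'joint_positions': array([ 6.34538885e+01,  3.02793281e+01,  8.21567926e+01, -5.53535406e-04,
        6.76878508e+01, -1.02290788e+01]), 'qvel': array([ 0.00800046,  0.11442851, -0.06161416,  0.0117057 , -0.02982678,
       -0.00078833]), 'tau': array([ 1.22717365e-04, -4.40046358e+01, -1.76588881e+01,  6.32461673e-02,
        5.81334648e-02, -1.62320016e-04]), 'position': array([0.17527435, 0.59920062, 0.24056544]), 'tcp_rot': array([[-9.59722667e-01,  2.80947473e-01, -9.59004691e-04],
       [ 2.80948859e-01,  9.59720781e-01, -1.93959397e-03],
       [ 3.75452706e-04, -2.13090357e-03, -9.99997659e-01]]), 'force': array([ 0.95285204,  0.20459145, -0.10786686]), 'moment': array([-0.00807375, -0.01182527,  0.02537258]), 'opening': 0.9947412609018967}
scene {'camera_matrix': array([[362.07723347,   0.        , 260.26165828],
       [  0.        , 362.07723347, 196.18319952],
       [  0.        ,   0.        ,   1.        ]]), 'view': array([[ 0.33824363,  0.94100905, -0.00965506, -0.20527556],
       [ 0.53199861, -0.19966861, -0.8228669 , -0.24383205],
       [-0.77625301,  0.273193  , -0.56815214,  1.12290762],
       [ 0.        ,  0.        ,  0.        ,  1.        ]])}
top {'camera_matrix': array([[408.18474478,   0.        , 249.8819973 ],
       [  0.        , 408.18474478, 188.70533499],
       [  0.        ,   0.        ,   1.        ]]), 'view': array([[-0.0183211 , -0.99894829, -0.04203163,  0.04615014],
       [-0.98497501,  0.0252531 , -0.1708406 ,  0.57351415],
       [ 0.17172236,  0.03827012, -0.98440176,  0.70665931],
       [ 0.        ,  0.        ,  0.        ,  1.        ]])}
```

View pics/scene0.png

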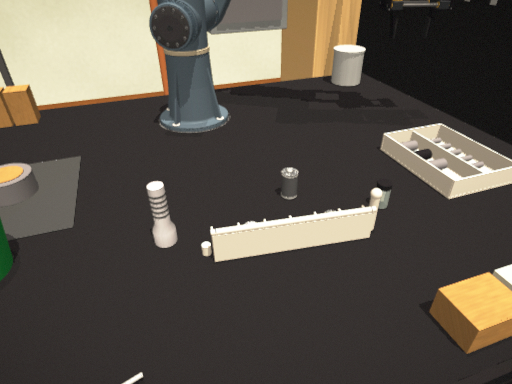

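View pics/top0.png

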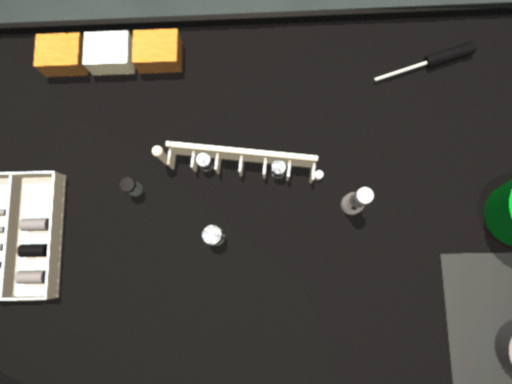

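Run:
```python
import cv2
t=cv2.imread("pics/top0.png")
cv2.imwrite("pics/top_c.png",cv2.resize(t[130:255,115:385],None,fx=2.96,fy=2.96,interpolation=cv2.INTER_CUBIC))
t=cv2.imread("pics/scene0.png")
cv2.imwrite("pics/scene_c.png",cv2.resize(t[155:270,140:400],None,fx=3,fy=3,interpolation=cv2.INTER_CUBIC))
```

```text
(no output)
```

View pics/top_c.png

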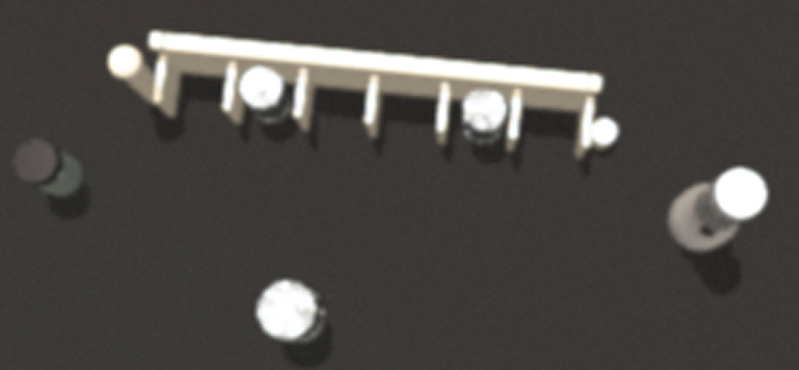

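View pics/scene_c.png

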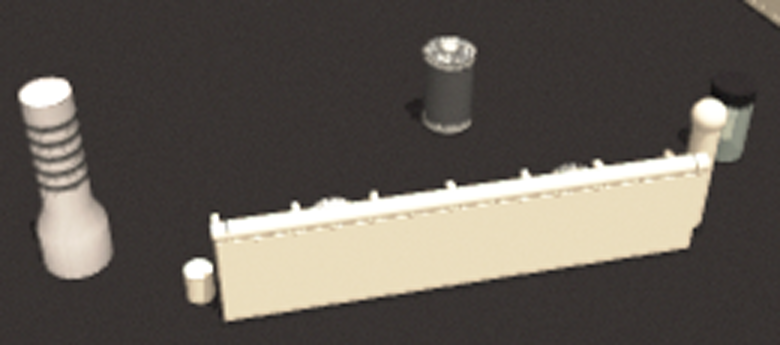

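```bash
cat > h.py <<'E'
import numpy as np,cv2
from rig import bot
def cam(n):
    i=bot.camera_info(n); return np.array(i["camera_matrix"]),np.array(i["view"])
def ray(n,u,v,z):
    K,V=cam(n); R=V[:3,:3];c=-R.T@V[:3,3]; d=R.T@np.linalg.solve(K,[u,v,1]); return c+d*(z-c[2])/d[2]
def proj(n,p):
    K,V=cam(n); q=K@(V[:3,:3]@np.array(p)+V[:3,3]); return q[:2]/q[2]
def ct(x,y): return (x+.5)/2.96-.5+115,(y+.5)/2.96-.5+130
def cs(x,y): return (x+.5)/3-.5+140,(y+.5)/3-.5+155
E
python3 - <<'E'
from h import *
f=lambda p:np.round(p*1000,1)
t=cv2.imread("pics/top0.png")
A=ray("top",*ct(152,40),.061);B=ray("top",*ct(601,83),.061)
print("rail",f(A),f(B),f((A+B)/2),np.linalg.norm(A-B)*1000, np.arctan2(-(A-B)[0],(A-B)[1]))
# mask rail
g=cv2.cvtColor(t,cv2.COLOR_BGR2GRAY).astype(int)
# centroid across columns in rail
pts=[]
a=np.array(ct(152,40));b=np.array(ct(601,83))
for u in range(int(a[0])+4,int(b[0])-3):
    vc=a[1]+(b[1]-a[1])*(u-a[0])/(b[0]-a[0])
    vs=np.arange(int(vc)-5,int(vc)+4); w=np.clip(g[vs,u]-160,0,None)
    if w.sum(): pts.append(ray("top",u,(w*vs).sum()/w.sum(),.061)[:2])
pts=np.array(pts); k=np.polyfit(pts[:,1],pts[:,0],1); print("fit",k,np.arctan(-k[0]),np.std(pts[:,0]-np.polyval(k,pts[:,1])))
print("post",f(ray("top",*ct(125,61),.078)),"stub",f(ray("top",*ct(605,131),.020)))
print("post scene",f(ray("scene",*cs(709,114),.078)),"stub",f(ray("scene",*cs(199,267),.020)))
print("cell",f(ray("top",*ct(287,311),.061)), f(ray("scene",*cs(449,52),.061)))
print("railscene",f(ray("scene",*cs(216,230),.061)),f(ray("scene",*cs(706,163),.061)))
print("c1",f(ray("top",*ct(262,87),.05)),"c2",f(ray("top",*ct(485,109),.05)))
print("vial",f(ray("top",*ct(38,161),.054)),"fl",f(ray("top",*ct(741,194),.12)))
# divider tops front to back
for x,y in [(158,99),(231,107),(301,116),(372,122),(442,128),(513,136),(582,142)]: print(f(ray("top",*ct(x,y),.045)))
E
```

```text
rail [663.5 189.4  61. ] [627.2 -92.8  61. ] [645.3  48.3  61. ] 284.4521560160289 -0.1279204534504267
fit [0.12985366 0.63911009] -0.12913109260927674 8.834813757386051e-05
post [645.4 201.7  78. ] stub [605.2 -99.3  20. ]
post scene [643.6 203.1  78. ] stub [604.6 -97.   20. ]
cell [490.2 103.6  61. ] [499.3 101.4  61. ]
railscene [625.1 -88.5  61. ] [665.3 189.6  61. ]
c1 [633.5 120.8  50. ] c2 [615.2 -20.7  50. ]
vial [588.5 262.6  54. ] fl [ 546.4 -159.8  120. ]
[628.8 188.8  45. ]
[622.2 141.5  45. ]
[615.   96.5  45. ]
[609.9  51.1  45. ]
[604.7   6.7  45. ]
[598.3 -38.   45. ]
[593.3 -81.2  45. ]
```

Run:
```python
from h import *
t=cv2.imread("pics/top0.png");s=cv2.imread("pics/scene0.png")
T=cv2.resize(t[215:255,190:240],None,fx=8,fy=8,interpolation=cv2.INTER_CUBIC)
S=cv2.resize(s[160:205,265:315],None,fx=8,fy=8,interpolation=cv2.INTER_CUBIC)
def draw(img,n,o,c,col):
    for z in(0,.061):
        P=[proj(n,[c[0]+.017*np.cos(a),c[1]+.017*np.sin(a),z]) for a in np.linspace(0,6.28,40)]
        P=((np.array(P)-o+.5)*8-.5).astype(int); cv2.polylines(img,[P],True,col,1)
for c,col in(((.4902,.1036),(0,255,0)),((.4945,.1025),(0,0,255))):
    draw(T,"top",(190,215),c,col);draw(S,"scene",(265,160),c,col)
h=max(len(T),len(S)); T=cv2.copyMakeBorder(T,0,h-len(T),0,0,0)
cv2.imwrite("pics/cell.png",np.hstack([T,S])[:600,:800])
```

```text
(no output)
```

View pics/cell.png

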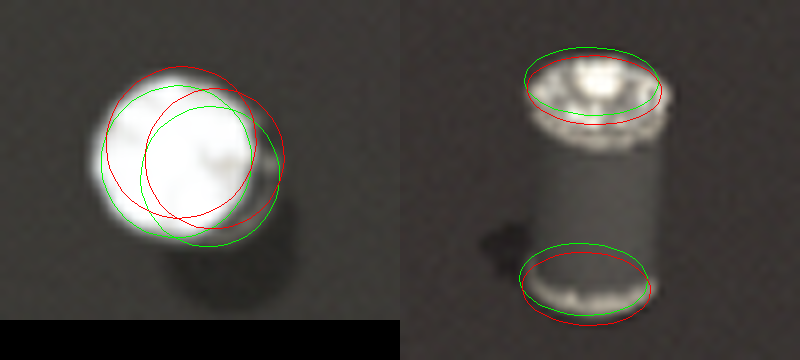

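Emit:
{"method": "carry_out", "body": {
  "targets": [
    [-0.25, -0.12, 0, 0, 0, -0.03],
    [-0.5, -0.24, 0, 0, 0, -0.06],
    [-0.75, -0.36, 0, 0, 0, -0.099],
    [-1, -0.48, 0, 0, 0, -0.099],
    [-1, -0.48, 0, 0, 0, -0.099]
  ],
  "jaw": -1
}}

```text
time_s: 0.72
position: [0.343, 0.4485, 0.2404]
tcp_rot: [[-0.991, 0.135, -0.001], [0.135, 0.991, -0.003], [0.0, -0.003, -1.0]]
force: [-0.6, 0.4, -0.1]
opening: 0.518
```

Emit:
{"method": "carry_out", "body": {
  "targets": [
    [-0.24, -0.16, 0, 0, 0, 0],
    [-0.48, -0.32, 0, 0, 0, -0.003],
    [-0.72, -0.48, 0, 0, 0, -0.003],
    [-0.88, -0.6, 0, 0, 0, -0.003],
    [-0.88, -0.6, 0, 0, 0, -0.003]
  ]
}}

```text
time_s: 1.35
position: [0.5029, 0.3048, 0.2403]
tcp_rot: [[-0.991, 0.133, -0.001], [0.133, 0.991, -0.003], [0.0, -0.003, -1.0]]
force: [-0.6, -0.0, -0.2]
opening: 0.018
```

Emit:
{"method": "carry_out", "body": {
  "targets": [
    [-0.24, -0.16, 0, 0, 0, 0],
    [-0.48, -0.32, 0, 0, 0, 0],
    [-0.72, -0.48, 0, 0, 0, 0],
    [-0.88, -0.6, 0, 0, 0, 0],
    [-0.88, -0.6, 0, 0, 0, 0],
    [-0.88, -0.6, 0, 0, 0, 0]
  ]
}}

```text
time_s: 2.1
position: [0.6597, 0.1643, 0.24]
tcp_rot: [[-0.991, 0.132, -0.003], [0.132, 0.991, -0.002], [0.003, -0.002, -1.0]]
force: [-0.6, 0.4, 0.2]
opening: 0.004
```

Emit:
{"method": "carry_out", "body": {
  "targets": [
    [0, -0.005, 0.24, 0, 0, 0],
    [0, -0.005, 0.48, 0, 0, 0],
    [0, -0.005, 0.66, 0, 0, 0],
    [0, -0.005, 0.72, 0, 0, 0],
    [0, -0.005, 0.72, 0, 0, 0]
  ]
}}

```text
time_s: 2.72
position: [0.6583, 0.1644, 0.0959]
tcp_rot: [[-0.991, 0.13, -0.004], [0.13, 0.991, -0.002], [0.004, -0.002, -1.0]]
force: [0.4, 0.1, -0.2]
opening: 0.01
```

Run:
```python
from h import *
print(bot.read_state())
t=bot.capture("top");s=bot.capture("scene")
T=cv2.resize(t[120:250,120:320],None,fx=3,fy=3,interpolation=cv2.INTER_CUBIC)
S=cv2.resize(s[130:250,200:400],None,fx=3,fy=3,interpolation=cv2.INTER_CUBIC)
cv2.imwrite("pics/a1.png",T);cv2.imwrite("pics/a2.png",S)
```

```text
{'time_s': 2.725, 'joint_positions': array([  4.63408145,  44.17118337,  79.81504106,  -0.08857108,
        56.26506061, -77.82656667]), 'qvel': array([-0.582391  , -1.76753976, -1.91698887,  0.00884774,  0.01220991,
       -0.12294655]), 'tau': array([ 5.06659085e-02, -4.94563794e+01, -1.38232040e+01, -1.73612160e-02,
        9.35877068e-02,  1.86144476e-03]), 'position': array([0.65834369, 0.16435781, 0.09592425]), 'tcp_rot': array([[-0.99145905,  0.13034854, -0.00426698],
       [ 0.13035647,  0.99146584, -0.00163564],
       [ 0.00401737, -0.0021779 , -0.99998956]]), 'force': array([ 0.37682611,  0.0921607 , -0.23537297]), 'moment': array([ 0.02829093, -0.00157599,  0.01067631]), 'opening': 0.010113174910707432}
```

View pics/a1.png

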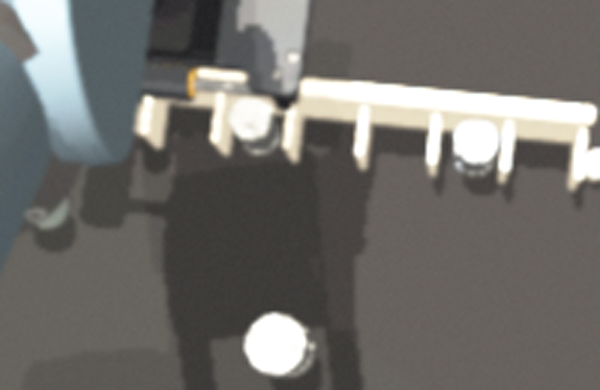

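View pics/a2.png

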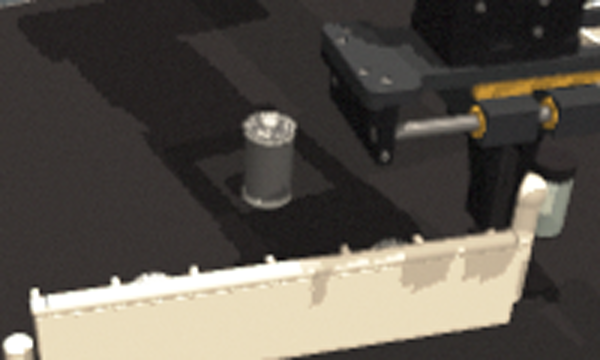

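Emit:
{"method": "carry_out", "body": {
  "targets": [
    [-0.01, -0.005, 0.02, 0, 0, 0],
    [-0.01, -0.005, 0.035, 0, 0, 0],
    [-0.01, -0.005, 0.045, 0, 0, 0],
    [-0.01, -0.005, 0.05, 0, 0, 0],
    [-0.01, -0.005, 0.05, 0, 0, 0]
  ]
}}

```text
time_s: 3.45
position: [0.6618, 0.1625, 0.0876]
tcp_rot: [[-0.991, 0.131, -0.0], [0.131, 0.991, -0.001], [0.0, -0.002, -1.0]]
force: [-1.0, 0.1, -0.5]
opening: 0.007
```

Emit:
{"method": "carry_out", "body": {
  "targets": [
    [0.003, 0, 0.006, 0, 0, 0],
    [0.003, 0, 0.012, 0, 0, 0],
    [0.003, 0, 0.015, 0, 0, 0],
    [0.003, 0, 0.018, 0, 0, 0]
  ]
}}

```text
time_s: 3.95
position: [0.6612, 0.1627, 0.0852]
tcp_rot: [[-0.991, 0.131, -0.0], [0.131, 0.991, -0.001], [0.0, -0.002, -1.0]]
force: [-3.2, -0.5, 7.7]
opening: 0.006
```

Emit:
{"method": "carry_out", "body": {
  "targets": [
    [0.003, -0.03, 0.008, 0, 0, 0],
    [0.004, -0.06, 0.008, 0, 0, 0],
    [0.004, -0.09, 0.008, 0, 0, 0],
    [0.004, -0.12, 0.008, 0, 0, 0],
    [0.004, -0.15, 0.008, 0, 0, 0],
    [0.004, -0.18, 0.008, 0, 0, 0]
  ]
}}

```text
time_s: 4.7
position: [0.6575, 0.1284, 0.0853]
tcp_rot: [[-0.991, 0.132, 0.005], [0.132, 0.991, 0.001], [-0.004, 0.002, -1.0]]
force: [0.1, 4.8, 5.9]
opening: 0.006
```

Emit:
{"method": "carry_out", "body": {
  "targets": [
    [0.002, -0.03, 0.008, 0, 0, 0],
    [0.002, -0.06, 0.008, 0, 0, 0],
    [0.002, -0.09, 0.008, 0, 0, 0],
    [0.002, -0.12, 0.008, 0, 0, 0]
  ]
}}

```text
time_s: 5.2
position: [0.6558, 0.1059, 0.0853]
tcp_rot: [[-0.991, 0.132, 0.009], [0.132, 0.991, 0.003], [-0.009, 0.005, -1.0]]
force: [0.6, 4.4, 5.5]
opening: 0.002
```

Emit:
{"method": "carry_out", "body": {
  "targets": [
    [0.001, -0.03, 0.008, 0.002, 0.004, 0],
    [0.001, -0.06, 0.008, 0.002, 0.005, 0],
    [0.001, -0.09, 0.008, 0.002, 0.005, 0],
    [0.001, -0.12, 0.008, 0.002, 0.005, 0],
    [0.001, -0.15, 0.008, 0.002, 0.005, 0],
    [0.001, -0.17, 0.008, 0.002, 0.005, 0],
    [0.001, -0.17, 0.008, 0.002, 0.005, 0]
  ]
}}

```text
time_s: 6.08
position: [0.6529, 0.073, 0.0852]
tcp_rot: [[-0.991, 0.133, 0.006], [0.133, 0.991, 0.003], [-0.006, 0.004, -1.0]]
force: [0.5, 3.2, 7.1]
opening: 0.009
```

Emit:
{"method": "carry_out", "body": {
  "targets": [
    [0, 0, -0.1, 0, 0, 0],
    [0, 0, -0.3, 0, 0, 0],
    [0, 0, -0.5, 0, 0, 0],
    [0.25, 0, -0.5, 0, 0, 0],
    [0.5, 0.03, -0.5, 0, 0, 0],
    [0.75, 0.045, -0.5, 0, 0, 0],
    [1, 0.045, -0.5, 0, 0, 0],
    [1, 0.045, -0.5, 0, 0, 0]
  ]
}}

```text
time_s: 7.08
position: [0.45, 0.1089, 0.1845]
tcp_rot: [[-0.991, 0.132, 0.001], [0.132, 0.991, 0.003], [-0.0, 0.003, -1.0]]
force: [0.6, -0.3, 0.0]
opening: 0.002
```

Run:
```python
from h import *
t=bot.capture("top");s=bot.capture("scene")
T=cv2.resize(t[120:280,110:390],None,fx=2.8,fy=2.8,interpolation=cv2.INTER_CUBIC)
S=cv2.resize(s[130:270,140:400],None,fx=3,fy=3,interpolation=cv2.INTER_CUBIC)
cv2.imwrite("pics/b1.png",T);cv2.imwrite("pics/b2.png",S)
```

```text
(no output)
```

View pics/b1.png

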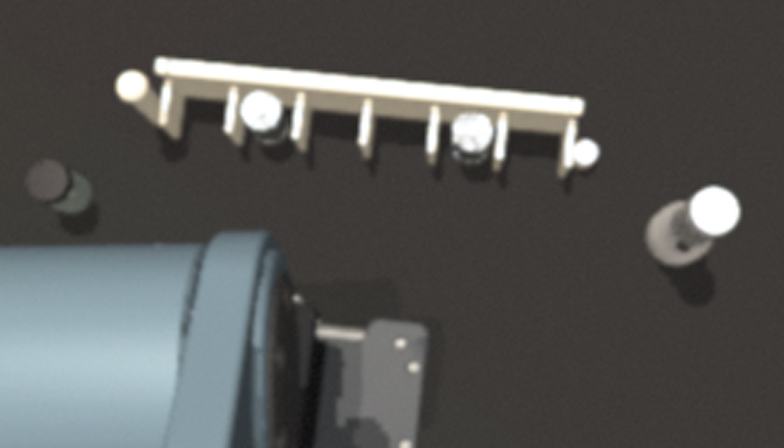

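View pics/b2.png

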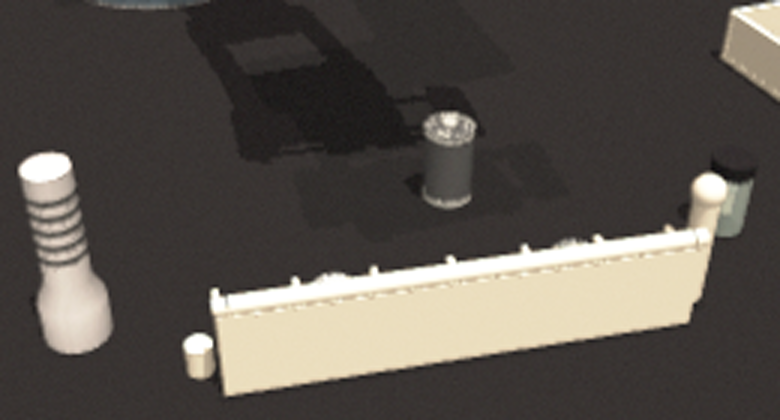

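Emit:
{"method": "carry_out", "body": {
  "targets": [
    [0.02, 0, 0.1, 0, -0.02, 0],
    [0.02, 0, 0.3, 0, -0.064, 0],
    [0.02, 0, 0.5, 0, -0.064, 0],
    [0.02, 0, 0.68, 0, -0.064, 0],
    [0.02, 0, 0.75, 0, -0.064, 0],
    [0.02, 0, 0.77, 0, -0.064, 0],
    [0.02, 0, 0.77, 0, -0.064, 0]
  ],
  "jaw": -0.77
}}

```text
time_s: 8.05
position: [0.4546, 0.1092, 0.0318]
tcp_rot: [[-0.985, 0.133, 0.11], [0.132, 0.991, -0.011], [-0.111, 0.004, -0.994]]
force: [-0.1, 0.4, 1.0]
opening: 0.114
```

Run:
```python
from h import *
s=bot.capture("scene")
S=cv2.resize(s[130:230,220:370],None,fx=5,fy=5,interpolation=cv2.INTER_CUBIC)
cv2.imwrite("pics/c2.png",S)
```

```text
(no output)
```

View pics/c2.png

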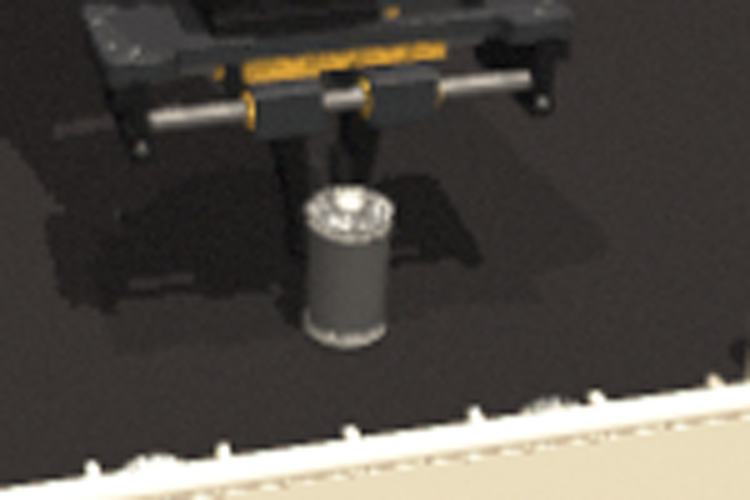

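Run:
```python
from h import *
st=bot.read_state();p=st["position"];R=st["tcp_rot"];print(p,R[:,2])
for k in(0,.03,.05,.06): print(k,((proj("scene",p-k*R[:,2])-[220,130]+.5)*5))
for c in((.491,.104),(.491,.106),(.491,.108)):
  print(c,(proj("scene",[*c,.061])-[220,130]+.5)*5,(proj("scene",[*c,0])-[220,130]+.5)*5)
```

```text
[0.45460494 0.10919718 0.03208578] [ 0.11080555 -0.01077968 -0.99378364]
0 [321.78915011 217.16989902]
0.03 [321.36928384 152.80477016]
0.05 [321.0805886  108.54804438]
0.06 [320.93350579  86.00037934]
(0.491, 0.104) [346.75935771 201.53340384] [341.71111573 325.45622171]
(0.491, 0.106) [351.28213344 200.64911697] [346.03409432 324.52384677]
(0.491, 0.108) [355.7981996  199.76614193] [350.35094793 323.59279285]
```

Emit:
{"method": "carry_out", "body": {
  "targets": [
    [-0.02, 0.005, 0.002, 0, 0, 0],
    [-0.04, 0.005, 0.004, 0, 0, 0],
    [-0.07, 0.002, 0.008, 0, 0, 0],
    [-0.1, -0.003, 0.011, 0, 0, 0],
    [-0.13, -0.007, 0.014, 0, 0, 0],
    [-0.16, -0.011, 0.018, 0, 0, 0],
    [-0.19, -0.016, 0.021, 0, 0, 0],
    [-0.22, -0.02, 0.024, 0, 0, 0],
    [-0.25, -0.025, 0.028, 0, 0, 0],
    [-0.25, -0.025, 0.028, 0, 0, 0]
  ]
}}

```text
time_s: 9.35
position: [0.5048, 0.0974, 0.0321]
tcp_rot: [[-0.985, 0.133, 0.112], [0.133, 0.991, -0.011], [-0.113, 0.004, -0.994]]
force: [-0.4, -0.2, 0.1]
opening: 0.12
```

Run:
```python
from h import *
s=bot.capture("scene")
S=cv2.resize(s[130:230,220:370],None,fx=5,fy=5,interpolation=cv2.INTER_CUBIC)
cv2.imwrite("pics/d2.png",S)
p=bot.read_state()["position"]; d=p[:2]*1000-[625.2,51.3]; print(p,d@[.9916,-.1296],d@[.1296,.9916])
```

```text
[0.50435766 0.09745404 0.03209997] -125.80883012354623 30.105181635177217
```

View pics/d2.png

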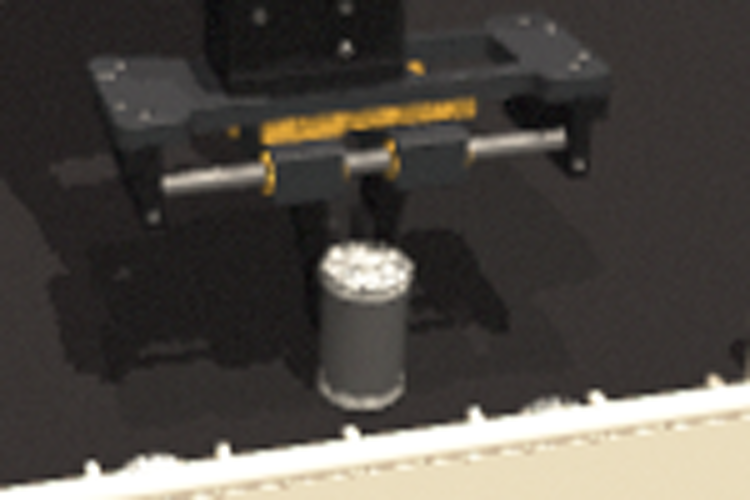

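Emit:
{"method": "carry_out", "body": {
  "targets": [
    [-0.03, -0.005, 0.003, 0, 0, 0],
    [-0.06, -0.01, 0.007, 0, 0, 0],
    [-0.09, -0.015, 0.01, 0, 0, 0],
    [-0.12, -0.02, 0.013, 0, 0, 0],
    [-0.15, -0.024, 0.017, 0, 0, 0],
    [-0.18, -0.028, 0.02, 0, 0, 0],
    [-0.21, -0.032, 0.023, 0, 0, 0],
    [-0.24, -0.036, 0.027, 0, 0, 0],
    [-0.25, -0.036, 0.028, 0, 0, 0],
    [-0.25, -0.036, 0.028, 0, 0, 0]
  ]
}}

```text
time_s: 10.65
position: [0.5535, 0.0836, 0.0321]
tcp_rot: [[-0.985, 0.133, 0.112], [0.132, 0.991, -0.011], [-0.112, 0.004, -0.994]]
force: [-0.9, -0.1, -0.0]
opening: 0.114
```

Run:
```python
from h import *
s=bot.capture("scene");t=bot.capture("top")
S=cv2.resize(s[130:250,220:370],None,fx=5,fy=5,interpolation=cv2.INTER_CUBIC)
cv2.imwrite("pics/e2.png",S)
cv2.imwrite("pics/e1.png",cv2.resize(t[120:240,150:310],None,fx=5,fy=5,interpolation=cv2.INTER_CUBIC))
p=bot.read_state()["position"]; d=p[:2]*1000-[625.2,51.3]; print(p,d@[.9916,-.1296],d@[.1296,.9916])
```

```text
[0.55321524 0.08368364 0.0321116 ] -75.57701242999198 22.782394057003398
```

View pics/e2.png

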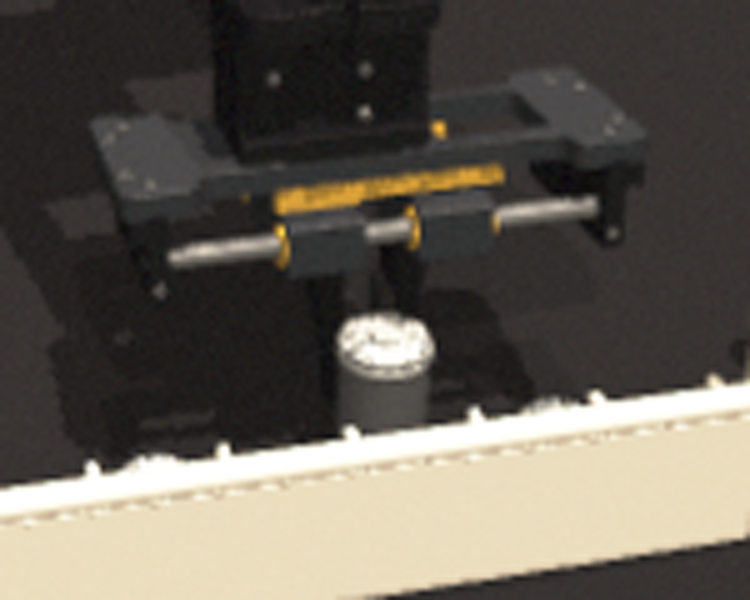

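View pics/e1.png

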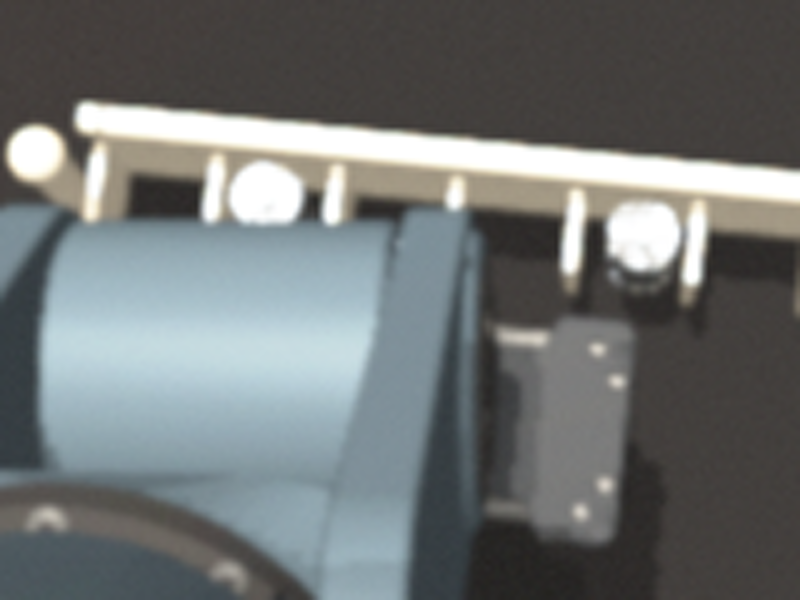

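Run:
```python
from h import *
X=np.array([.9916,-.1296]);Y=np.array([.1296,.9916]);C=np.array([.6252,.0513])
for u,v in((386,340),(384,340)):
  p=ray("scene",u/5-.5+220,v/5-.5+130,.061); d=(p[:2]-C); print("cell",p,d@X*1e3,d@Y*1e3)
for y in(-46,0,46,92):
  q=C-.016*X+y/1e3*Y; print(y,(proj("scene",[*q,.045])-[220,130]+.5)*5)
```

```text
cell [0.5864175  0.07796247 0.061     ] -41.9121851288715 21.412293165409444
cell [0.58616395 0.07728671 0.061     ] -42.07601945764309 20.709345725327033
-46 [220.09997876 444.09758181]
0 [347.23526062 425.92084162]
46 [471.29078856 408.18441892]
92 [592.37713036 390.87250563]
```

Emit:
{"method": "carry_out", "body": {
  "targets": [
    [-0.02, 0.003, 0.002, 0, 0, 0],
    [-0.04, 0.006, 0.004, 0, 0, 0],
    [-0.06, 0.008, 0.007, 0, 0, 0],
    [-0.08, 0.008, 0.009, 0, 0, 0],
    [-0.1, 0.008, 0.011, 0, 0, 0],
    [-0.12, 0.008, 0.013, 0, 0, 0],
    [-0.12, 0.008, 0.013, 0, 0, 0]
  ]
}}

```text
time_s: 11.62
position: [0.578, 0.0819, 0.0323]
tcp_rot: [[-0.985, 0.133, 0.113], [0.133, 0.991, -0.011], [-0.113, 0.004, -0.994]]
force: [-0.1, 0.6, -0.1]
opening: 0.106
```

Run:
```python
from h import *
s=bot.capture("scene")
S=cv2.resize(s[150:250,240:360],None,fx=6,fy=6,interpolation=cv2.INTER_CUBIC)
cv2.imwrite("pics/f2.png",S)
st=bot.read_state();p=st["position"]; d=p[:2]*1000-[625.2,51.3]; print(p,d@[.9916,-.1296],d@[.1296,.9916],st["force"])
```

```text
[0.57775607 0.08197461 0.03229195] -51.020829832055476 24.268214649737896 [ 0.67199185  0.556647   -0.82077607]
```

View pics/f2.png

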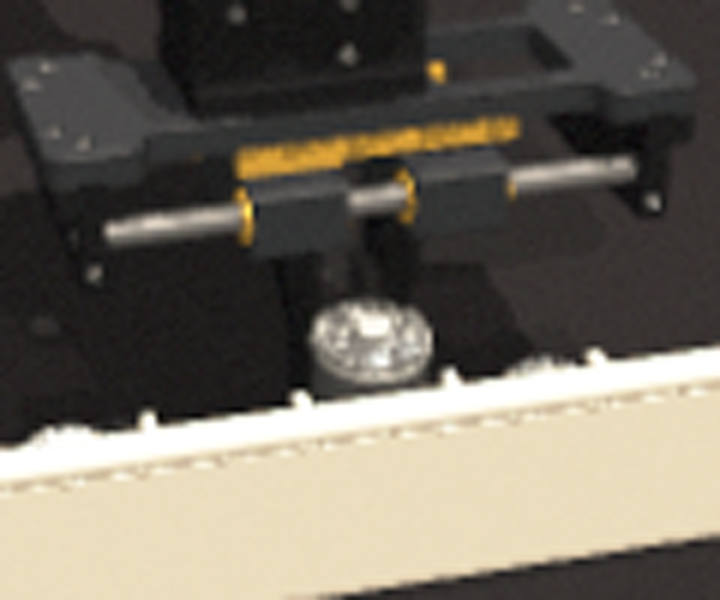

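Emit:
{"method": "carry_out", "body": {
  "targets": [
    [-0.02, 0, 0.002, 0, 0, 0],
    [-0.04, 0, 0.004, 0, 0, 0],
    [-0.06, 0, 0.007, 0, 0, 0],
    [-0.08, 0, 0.009, 0, 0, 0],
    [-0.09, 0, 0.01, 0, 0, 0],
    [-0.09, 0, 0.01, 0, 0, 0]
  ]
}}

```text
time_s: 12.42
position: [0.5961, 0.0795, 0.0324]
tcp_rot: [[-0.985, 0.133, 0.113], [0.133, 0.991, -0.011], [-0.113, 0.004, -0.994]]
force: [0.2, 0.4, -0.5]
opening: 0.116
```

Run:
```python
from h import *
s=bot.capture("scene")
S=cv2.resize(s[150:250,240:360],None,fx=6,fy=6,interpolation=cv2.INTER_CUBIC)
cv2.imwrite("pics/g2.png",S)
st=bot.read_state();p=st["position"]; d=p[:2]*1000-[625.2,51.3]; print(p,d@[.9916,-.1296],d@[.1296,.9916],st["force"])
```

```text
[0.59590669 0.07954754 0.03239179] -32.70812620500288 24.21384737685785 [-1.17114843  0.23823304 -0.02424036]
```

View pics/g2.png

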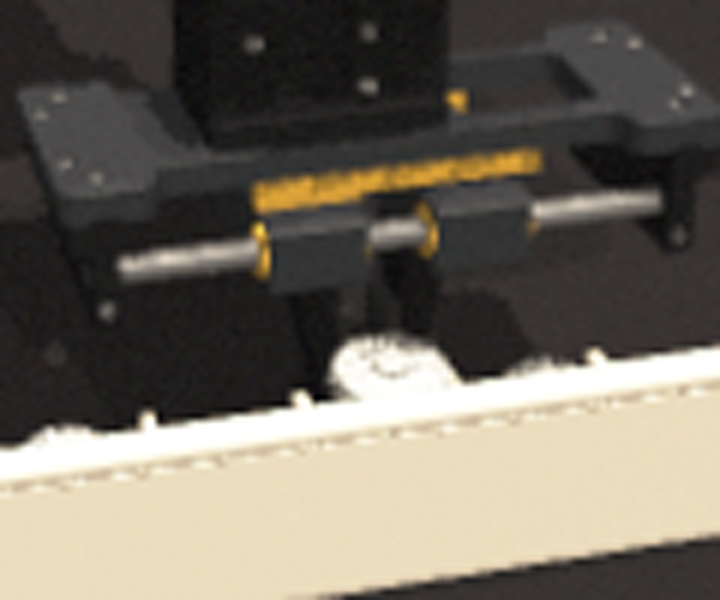

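Emit:
{"method": "carry_out", "body": {
  "targets": [
    [-0.003, -0.002, 0, 0, 0, 0],
    [-0.006, -0.002, 0.001, 0, 0, 0],
    [-0.01, -0.002, 0.001, 0, 0, 0],
    [-0.014, -0.002, 0.002, 0, 0, 0],
    [-0.014, -0.002, 0.002, 0, 0, 0]
  ],
  "jaw": -0.88
}}

```text
time_s: 13.1
position: [0.5987, 0.0788, 0.0323]
tcp_rot: [[-0.985, 0.133, 0.113], [0.133, 0.991, -0.011], [-0.113, 0.004, -0.994]]
force: [-0.6, -0.2, 0.2]
opening: 0.057
```

Emit:
{"method": "carry_out", "body": {
  "targets": [
    [-0.004, 0, 0, 0, 0, 0],
    [-0.008, 0, 0.001, 0, 0, 0],
    [-0.012, 0, 0.001, 0, 0, 0],
    [-0.012, 0, 0.001, 0, 0, 0]
  ]
}}

```text
time_s: 13.6
position: [0.5992, 0.0787, 0.0321]
tcp_rot: [[-0.985, 0.133, 0.109], [0.132, 0.991, -0.011], [-0.109, 0.004, -0.994]]
force: [-5.3, 0.1, 3.3]
opening: 0.061
```

Emit:
{"method": "carry_out", "body": {
  "targets": [
    [-0.008, 0, 0.001, 0, 0, 0],
    [-0.016, 0, 0.001, 0, 0, 0],
    [-0.016, 0, 0.001, 0, 0, 0]
  ]
}}

```text
time_s: 13.98
position: [0.5994, 0.0787, 0.0318]
tcp_rot: [[-0.986, 0.133, 0.102], [0.132, 0.991, -0.01], [-0.103, 0.004, -0.995]]
force: [-7.5, 0.9, 5.1]
opening: 0.06
```

Emit:
{"method": "carry_out", "body": {
  "targets": [
    [0.02, 0, -0.002, 0, 0, 0],
    [0.06, 0, -0.006, 0, 0, 0],
    [0.15, 0, -0.016, 0, 0, 0],
    [0.3, 0, -0.031, 0, 0, 0],
    [0.5, 0, -0.1, 0, 0, 0],
    [0.7, 0, -0.4, 0, 0, 0],
    [0.8, 0, -0.7, 0, 0, 0],
    [0.8, 0, -0.9, 0, 0, 0],
    [0.8, 0, -0.9, 0, 0, 0]
  ]
}}

```text
time_s: 15.1
position: [0.4256, 0.1018, 0.1982]
tcp_rot: [[-0.985, 0.132, 0.113], [0.132, 0.991, -0.01], [-0.114, 0.005, -0.994]]
force: [0.7, -0.3, -0.3]
opening: 0.062
```

Run:
```python
from h import *
t=bot.capture("top");s=bot.capture("scene");cv2.imwrite("pics/raw_t.png",t);cv2.imwrite("pics/raw_s.png",s)
cv2.imwrite("pics/i1.png",cv2.resize(t[130:255,115:385],None,fx=2.96,fy=2.96,interpolation=cv2.INTER_CUBIC))
cv2.imwrite("pics/i2.png",cv2.resize(s[155:270,140:400],None,fx=3,fy=3,interpolation=cv2.INTER_CUBIC))
```

```text
(no output)
```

View pics/i1.png

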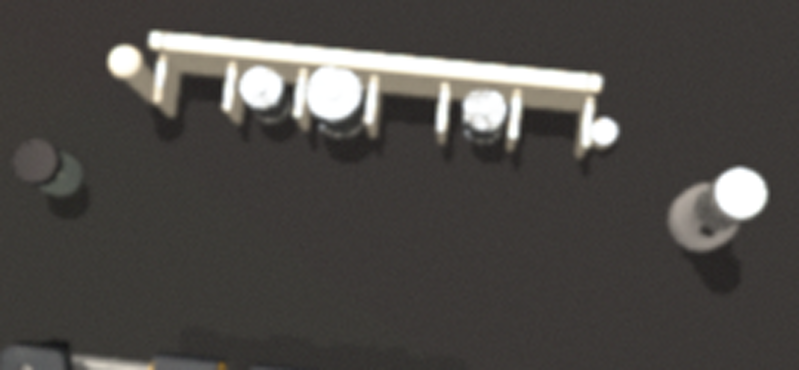

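View pics/i2.png

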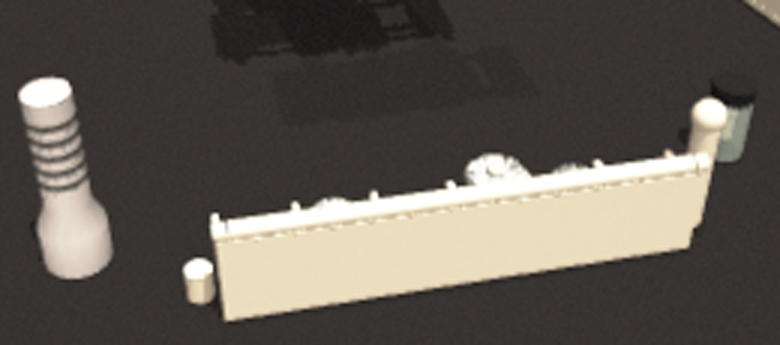

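Run:
```python
from h import *
X=np.array([.9916,-.1296]);Y=np.array([.1296,.9916]);C=np.array([.6252,.0513])
for p in(ray("top",*ct(334,95),.061),ray("scene",*cs(495,171),.061)):
  d=p[:2]-C; print(d@X*1e3,d@Y*1e3)
a=cv2.imread("pics/top0.png").astype(int);b=cv2.imread("pics/raw_t.png").astype(int)
d=abs(a-b).max(2)>60; ys,xs=np.nonzero(d[130:230,115:385]); print(xs.min()+115,xs.max()+115,ys.min()+130,ys.max()+130) if len(xs) else 0
```

```text
-3.820938112429461 22.09416816804818
1.8238159615655767 22.190792048038215
203 237 152 229
```

Run:
```python
from h import *
a=cv2.imread("pics/top0.png").astype(int);b=cv2.imread("pics/raw_t.png").astype(int)
d=abs(a-b).max(2); ys,xs=np.nonzero(d[140:185,190:214]>40); print(list(zip(xs+190,ys+140)))
for im in (a,b):
  g=im[145:180,192:214].max(2)>150; print(g.sum())
print(d[140:200,260:385].max(), d[160:215,115:150].max())
```

```text
[]
389
390
7 6
```

Cell 1, cell 2, the flashlight and the vial look the same as at the start, and the large cell is home. I'm handing in.

```bash
python3 -c "
from rig import bot
print(bot.hand_in())"
```

```text
the job is handed in; nothing more can be done
None
```

The job is done and handed in at about 15 s of the 67 s allowed; the hand-in reports no verdict.

- **Rail:** The tall peg is at the rack's +y end. I slid the shut fingertips along the rail from the middle of gap 1 (rack y about 115 mm) to gap 3 (about 25 mm). They pressed with 5.5–8 N at every force reading, and I then lifted straight off.
- **Push:** I pushed the large cell low with two slightly parted fingertips into the third gap. It stopped against the back wall at about 7.5 N, with the fingers where I expected for fully home. I then backed straight off and raised the arm clear.
- **Large cell at the end:** It stands at about rack y = 22 mm (gap centre 23 mm). Its distance from the back wall is less certain, because the cameras disagreed. The top view gave x = -3.8 mm and the scene view +1.8 mm. Their mean of -1.0 mm matches the expected home position, as does the force stop.
- **Other objects:** In the top view the two rack cells and the vial show no change from before. The flashlight looks the same in both views, and the picture comparison covered only part of it.

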